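Raise the display guard to its mark and put the spice jar in

TASK

Push the display guard's counterbalanced sash up by its blue lip to the green height mark until its catch holds it there on its own, pushing gently and without forcing it against the buffer just above the catch. Then bring the red-lidded spice jar in under the raised sash and leave it standing wholly on the round yellow pad, upright, with the sash still up and all the other goods left where they are.

Things in the scene. Friction and masses are not known exactly. Their poses are not given: they have to be found in the camera images.
- case: Aluminium guard frame, fixed: posts 30 x 30 x 500 mm centred 200 mm left and right of its middle, header on top, clear side panels 200 mm high reaching 205 mm back, a 40 mm high rear rail 213 mm back; no floor (the counter goes on inside). Origin: on the counter, in the sash plane, midway between the posts. x points inward, square to the sash, y left along it, z up.
- sash: Clear sash, 365 mm wide, 154 mm high; slides only up and down, 210 mm. Origin: middle of its underside in the sash plane, axes as the case. Shut, the underside is 115 mm over the counter. A bit heavier than its counterweight: lifting takes 2 to 5 N, with some drag (push slower than 50 mm/s); left below the catch it sinks back. Never push it with more than 20 N.
- lip (a point): On the blue lip along the foot of the sash, middle of its length, at the height of its underside. The lip is 340 mm long, 12 mm thick and sticks out towards the robot; its rounded nose (radius 6 mm) has its axis 32 mm in front of the sash plane and 6 mm above this point.
- mark: The height mark: green bands, 36 mm high, round both posts. Origin: midway between the posts, sash plane, mid height of the bands. The catch holds the sash with its underside within 16 mm above or below this height (unmeasured, differs each time). On the last 30 mm up to it lifting takes 2 to 5 N more, easing as the catch snaps in; 3 mm past it a rubber buffer resists with 6 N per mm.
- jar: Spice jar of amber glass with a red lid and a paper label, round, 52 mm in diameter and 125 mm tall, about 0.22 kg, standing loose on the counter in front of the guard, left or right. Origin: centre of its underside, z up.
- pad: Round yellow pad, 84 mm in diameter and 1 mm thick (nothing to bump against), flat on the counter behind the sash. Origin: its centre on the counter.
- plain_jar: Amber jar like the other but with a black lid, 52 mm by 125 mm tall; leave it. Origin: centre of its underside.
- stock_a: Reddish stock jar with a black lid inside the guard, behind the pad, 48 mm by 100 mm tall; leave it. Origin: centre of its underside.
- stock_b: Yellow stock jar with a green lid inside the guard, behind the pad, 48 mm by 100 mm tall; leave it. Origin: centre of its underside.
- carton: Drink carton 60 x 90 x 184 mm with an orange band and cap, to the left; leave it. Origin: centre of its underside.
- can: Tin can 68 mm by 100 mm tall, to the left behind; leave it. Origin: centre of its underside.
- teabox: Green and yellow tea box 70 x 130 x 80 mm, to the right; leave it. Origin: centre of its underside.

How it is judged:
On the way:
1. the sash stands at the green mark by itself, held by its catch and untouched (z of lip in the frame of mark between -0.018 and 0.018 m and linear speed of sash below 0.01 m/s and contact force between sash and the arm below 0.2 N and contact force between sash and the fingers below 0.2 N), for 0.4 s.
At the end, for the whole second after the job is handed in: The lip's underside is within 18 mm of the middle of the green mark, held by the catch alone and still; the red-lidded jar stands upright (within 0.08 rad) and still on the counter, its centre within 16 mm of the pad's centre (wholly on the pad) (z of lip in the frame of mark between -0.018 and 0.018 m and linear speed of each of sash, jar below 0.01 m/s and horizontal distance between jar and pad below 0.016 m and height (world z) of jar below 0.006 m and angle between jar's own z axis and vertical below 0.08 rad); the robot touches nothing.
It fails at once if the sash is pushed with more than 20 N (contact force between sash and the fingers above 20 N or contact force between sash and the arm above 20 N).
It fails at once if the jar is knocked over (angle between jar's own z axis and vertical above 0.7 rad).
It fails at once if another thing is moved more than 30 mm (distance of any of plain_jar, stock_a, stock_b, carton, can, teabox from where it was at the start of the episode above 0.03 m).
It also fails if it takes over 72 s, if anything falls off the work surface, if the arm or the gripper's body presses on something with over 40 N, if the wrist force passes 120 N, or if a joint passes its speed limit or range.

ROBOT

A 6-joint arm with a two-finger parallel gripper is mounted at the origin on the work surface. World frame = base frame: x ahead of the robot, y to its left, z up, the work surface at z = 0. Lengths are in m, angles in rad, forces in N, time in s.
With the tool pointing down it reaches from about 0.3 to 0.775 m from the base axis. Payload 14.6 kg.
Tool frame: the origin (TCP) lies at the very end of the fingers, on their centre line; the grasp point (between the pads) lies 19 mm behind it; z points along the fingers, y is the direction in which the jaws open and shut (so a half turn about z gives the same grasp; the last joint's range is limited). The gripper opens to 85 mm and grips with 20 to 120 N. Pads are 22 mm wide; open, the fingers measure 114 mm over their backs; the gripper's body (76 mm by 85 mm) begins 54 mm behind the grasp point. The pads swing forward as they close: fully open they stand 13 mm farther back than shut.
Start: joints at [-1.27, 0.3, 1.521, -0, 1.321, -0.067], TCP at [0.198, -0.513, 0.231] pointing down, gripper open.
Joint ranges: [-3.03, 3.03], [-0.79, 2.21], [0.23, 2.52], [-1.04, 4.18], [0, 3.07], [-2.55, 2.55]. Speed limits (rad/s): [2.22, 2.22, 2.57, 3.14, 3.14, 3.14].

INTERFACE

Orientations are given as a rotation vector (axis times angle).
In Python, from station import r gives the robot as it stands.
- The arm moves only by the shell command python3 -m handwheel 'ROWS' [FORCE]. ROWS is JSON, a list of rows, each a list of 3 entries, a list of its own where there are three numbers: the turn, a rotation vector about the tool's x, y, z in degrees, then the shift along the tool's x, y, z in m, then the opening, from 0 (shut) to 1 (fully open). In form: [[[ax, ay, az], [x, y, z], fingers], ...]. A call has 1 to 12 rows; each row shifts and turns the pose as measured when the row begins, along the tool's axes as they then stand; what a row does not reach is not made up. A row lasts 1/8 s, in which the tool goes at most 62.5 mm and 10.7 degrees, less where a joint would pass 70% of its speed; a pose out of reach is approached as far as the arm can. A call with a gripper value outside its range is refused whole. The fingers move at their own pace and stop on an object; FORCE is the grip in N (left out, the last holds). Time passes only in rows, so rows that do not move let the fingers close. It gives the time, the measured TCP pose, the force and the opening at its end, in the units of the state.
- r.sense(): the state, without advancing time (a new reading comes with each control period).
- r.capture(name): name is "scene" or "top" or "wrist"; returns a dict with "img" (400x640x3 uint8, red, green, blue), "depth" (400x640 float32, m along the optical axis (not along the pixel's ray), 0 where there is no reading), "fov_y" (degrees; the focal length in pixels is half the picture's height over the tangent of half this angle, whatever the lens; pixels are square), "cx", "cy" (the principal point, pixels), "world_from_camera" (4x4, takes a point from camera to world coordinates). Camera axes: x right, y up, looking along -z (the intrinsics and any distortion apply to the point x, -y, -z); pixel columns grow to the right and rows downward; lengths in m; the calibration is good to about 2 mm. The wrist camera is an equidistant fisheye: a pixel r from the principal point sees the ray r / f radians off the axis. A picture is of the moment at which its call begins.
- r.close_job(): hands the job in, once; it reports no verdict.
Trained networks look in a picture, given as the dict that the camera call returned (one of the last four; its "shot" number tells which), for a name from the list of things; names that differ only in an ending like _2 or _b are one class to them, and where a whole thing is asked for, a point or a joint stands for the part that bears it (a point fixed in the world has none). Each returns a list of dicts, best first, with "score" (0 to 1); they miss things now and then, are a little off and sometimes report something else, mostly with a low value. They report only what shows in the picture. A call takes as long as a camera call.
- r.look_for(label, picture): "pixel" ([column, row] in pixels, amid what is visible of it).
- r.cut_out(label, picture): "region" (400x640 bool, what is visible of it) and "pixel" ([column, row] in pixels, amid what is visible of it).
The state is a dict: "time": time; "qpos": joint angles; "joint_vel": joint speeds; "effort": joint torques, N m; "position": TCP position; "ee_rot": TCP orientation; "force": force on the tool from outside, world axes, zero at the start; "moment": the same for the moment, N m; "finger_gap": finger opening in m.
Only numpy, scipy, OpenCV 4.12 (cv2) and the standard library are available. Lean on these libraries where they do the work, as an engineer would, in place of code of your own. Each camera call takes 0.05 s, during which the arm holds its last target. There are 200 camera calls.

## Working session

There is one attempt and no reset: what is moved stays moved. The work goes in short steps, Python scripts to look and compute and a shell command to move; the robot and the scene stay as the last step left them, time stands still between calls to the robot, and variables do not carry over. Pictures are saved under pics/ and viewed, about 8 in all and at most 12, crops included, and the job is handed in when it is done.

```bash
ls; mkdir -p pics; cat > h.py <<'E'
import numpy as np, cv2
from station import r
from scipy.spatial.transform import Rotation as R
def pts(c, mask):
    v,u=np.nonzero(mask&(c["depth"]>0)); d=c["depth"][v,u]
    f=200/np.tan(np.radians(c["fov_y"])/2)
    x=(u-c["cx"])/f; y=(v-c["cy"])/f
    P=np.stack([x*d,-y*d,-d,np.ones_like(d)],1)
    return (c["world_from_camera"]@P.T).T[:,:3]
def save(c,n): cv2.imwrite("pics/"+n,c["img"][:,:,::-1])
E
python3 - <<'E'
from h import *
np.set_printoptions(precision=3,suppress=True)
s=r.sense(); print({k:np.round(v,3) for k,v in s.items()})
cs={n:r.capture(n) for n in("scene","top")}
for n,c in cs.items():
    save(c,n+".png"); print(n,c["fov_y"],c["cx"],c["cy"],c["world_from_camera"])
    for l in "case sash lip mark jar pad plain_jar stock_a stock_b carton can teabox".split():
        for o in r.cut_out(l,c)[:2]:
            P=pts(c,o["region"])
            if len(P)>5: print(l,round(o["score"],2),np.round(o["pixel"]),o["region"].sum(),"med",np.median(P,0),"lo",np.percentile(P,3,axis=0),"hi",np.percentile(P,97,axis=0))
E
```

```text
pics
{'time': np.float64(0.0), 'qpos': array([-1.27 ,  0.3  ,  1.522,  0.   ,  1.321, -0.067]), 'joint_vel': array([-0.   , -0.001, -0.   ,  0.001, -0.001,  0.   ]), 'effort': array([  0.   , -54.35 , -36.179,  -0.   ,   0.004,  -0.   ]), 'position': array([ 0.198, -0.513,  0.231]), 'ee_rot': array([-3.087, -0.574,  0.   ]), 'force': array([ 0.333, -0.258,  0.213]), 'moment': array([-0.012,  0.038, -0.012]), 'finger_gap': np.float64(0.085)}
scene 47.32581075079255 320.4720288507256 197.08818615956775 [[-0.726 -0.514  0.457  1.312]
 [ 0.687 -0.554  0.469  0.664]
 [ 0.012  0.655  0.756  1.303]
 [ 0.     0.     0.     1.   ]]
case 0.86 [334. 211.] 12815 med [0.658 0.081 0.19 ] lo [ 0.634 -0.152  0.007] hi [0.865 0.283 0.519]
sash 0.74 [337. 210.] 3064 med [0.649 0.054 0.202] lo [ 0.642 -0.126  0.12 ] hi [0.664 0.213 0.269]
lip 0.63 [336. 209.] 3063 med [0.649 0.054 0.202] lo [ 0.641 -0.121  0.12 ] hi [0.664 0.212 0.269]
mark 0.7 [385. 231.] 210 med [0.657 0.238 0.284] lo [ 0.632 -0.166  0.268] hi [0.668 0.264 0.303]
jar 0.66 [318. 250.] 396 med [ 0.693  0.02  -0.   ] lo [ 0.655 -0.017 -
[... 2152 characters left out ...]
12. 157.] 233 med [ 0.751 -0.032  0.1  ] lo [ 0.734 -0.053  0.026] hi [ 0.776 -0.013  0.107]
stock_a 0.61 [262. 154.] 270 med [0.748 0.122 0.099] lo [0.73  0.102 0.004] hi [0.772 0.144 0.107]
stock_b 0.74 [312. 157.] 233 med [ 0.751 -0.032  0.1  ] lo [ 0.734 -0.053  0.026] hi [ 0.776 -0.013  0.107]
stock_b 0.61 [262. 154.] 270 med [0.748 0.122 0.099] lo [0.73  0.102 0.004] hi [0.772 0.144 0.107]
carton 0.78 [152. 243.] 1066 med [0.49  0.432 0.169] lo [0.456 0.401 0.022] hi [0.525 0.489 0.186]
can 0.85 [159. 183.] 522 med [0.661 0.446 0.099] lo [0.634 0.423 0.011] hi [0.693 0.482 0.107]
teabox 0.65 [485. 226.] 1199 med [ 0.547 -0.569  0.081] lo [ 0.507 -0.639  0.005] hi [ 0.587 -0.509  0.088]
```

```bash
python3 - <<'E'
import cv2,numpy as np
a=cv2.imread("pics/scene.png")[90:350,180:500];b=cv2.imread("pics/top.png")[110:290,130:530]
a=cv2.resize(a,(369,300));b=cv2.resize(b,(667,300))
cv2.imwrite("pics/both.png",np.vstack([cv2.resize(a,(369,300)),np.zeros((0,369,3),np.uint8)]) if 0 else np.vstack([np.pad(a,((0,0),(0,667-369),(0,0))),b]))
E
```

```text
(no output)
```

View pics/both.png

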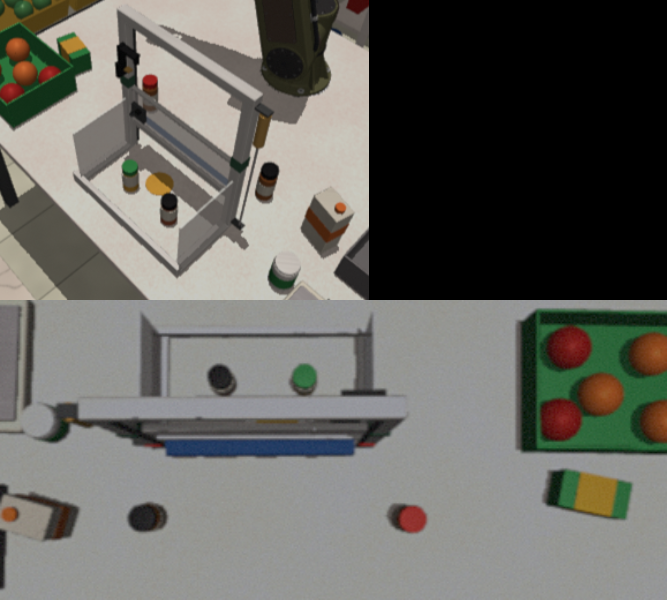

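```bash
python3 - <<'E'
from h import *
np.set_printoptions(precision=4,suppress=True)
cs={n:r.capture(n) for n in("scene","top")}
for n,c in cs.items():
    hsv=cv2.cvtColor(c["img"],cv2.COLOR_RGB2HSV)
    H,S,V=[hsv[...,i].astype(int) for i in range(3)]
    M={"green":(H>40)&(H<85)&(S>110),"blue":(H>98)&(H<125)&(S>120),"red":((H<6)|(H>174))&(S>150),"yellow":(H>22)&(H<32)&(S>140)}
    for k,m in M.items():
        nl,lab=cv2.connectedComponents(m.astype(np.uint8))
        for i in range(1,nl):
            q=lab==i
            if q.sum()<40: continue
            P=pts(c,q)
            if len(P)<20: continue
            v,u=np.nonzero(q)
            print(n,k,q.sum(),"px",u.mean().round(),v.mean().round(),"med",np.median(P,0),"lo",np.percentile(P,3,axis=0),"hi",np.percentile(P,97,axis=0))
            if k=="blue" and len(P)>200:
                p=np.polyfit(P[:,1],P[:,0],1); print("  yaw slope dx/dy",p, np.degrees(np.arctan(p[0])))
E
```

```text
scene green 71 px 127.0 5.0 med [ 0.6081 -1.2479  0.3673] lo [ 0.6049 -1.3031  0.3422] hi [ 0.6357 -1.1492  0.4141]
scene green 1009 px 168.0 8.0 med [ 0.4967 -1.137   0.3493] lo [ 0.3019 -1.1534  0.3084] hi [ 0.5895 -1.1134  0.4191]
scene green 44 px 551.0 5.0 med [-1.3295 -0.2395  0.0999] lo [-1.3444 -0.2513  0.0681] hi [-1.3134 -0.2277  0.1293]
scene green 166 px 567.0 13.0 med [-1.3293 -0.138   0.0909] lo [-1.3434 -0.1556  0.0004] hi [-1.3151 -0.1199  0.1652]
scene green 1093 px 480.0 38.0 med [-1.3283 -0.5943 -0.2457] lo [-1.3473 -0.825  -0.352 ] hi [-1.3101 -0.352  -0.1773]
scene green 254 px 526.0 64.0 med [-1.3279 -0.2477 -0.2894] lo [-1.3443 -0.2682 -0.4503] hi [-1.3106 -0.2282 -0.1177]
scene green 533 px 264.0 60.0 med [-0.0474 -1.2269 -0.1597] lo [-0.1636 -1.277  -0.1954] hi [ 0.0907 -1.1533 -0.1344]
scene green 250 px 538.0 80.0 med [-1.3294 -0.1388 -0.3386] lo [-1.3486 -0.1565 -0.5254] hi [-1.3124 -0.1189 -0.1835]
scene green 1573 px 601.0 96.0 med [-1.329   0.247  -0.2502] lo [-1.3462 -0.0347 -0.4335] hi [-1.3135  0.4357 -0.1765]
scene green 227 px 212.0 87.0 med [ 0.32
[... 2931 characters left out ...]
 [0.6341 0.2029 0.1342]
  yaw slope dx/dy [-0.016   0.6217] -0.9170318719310981
top blue 338 px 99.0 315.0 med [0.2543 0.6189 0.0535] lo [0.2292 0.589  0.0432] hi [0.2768 0.6497 0.0627]
  yaw slope dx/dy [0.0071 0.2494] 0.4082007438561889
top red 479 px 471.0 138.0 med [ 0.8227 -0.5294  0.0818] lo [ 0.7926 -0.5647  0.0591] hi [ 0.8566 -0.501   0.095 ]
top red 466 px 466.0 181.0 med [ 0.6858 -0.511   0.0829] lo [ 0.6534 -0.5459  0.0635] hi [ 0.7189 -0.4846  0.0953]
top red 194 px 376.0 241.0 med [ 0.4966 -0.2281  0.1263] lo [ 0.4759 -0.2488  0.1214] hi [ 0.5172 -0.209   0.1316]
top yellow 88 px 625.0 326.0 med [ 0.2016 -1.1578 -0.1586] lo [ 0.196  -1.2062 -0.1918] hi [ 0.205  -1.123  -0.1461]
```

Scene picture: the red-lidded jar stands front right (top crop about 410,518), the pad shows behind the shut sash between the green and black stock jars, and the blue lip is at top crop 260,447. From depth:

| Thing | Position |
|---|---|
| Jar | about (0.497, -0.228) |
| Pad | about (0.693, 0.02) |
| Mark height | z about 0.286 |
| Lip nose | x about 0.607, y about 0.045 |

I'm setting out now. The first moves also serve to identify the arm's kinematics.

```bash
cat > log.py <<'E'
from h import *
import json
s=r.sense(); open("log.jsonl","a").write(json.dumps({k:np.asarray(v).tolist() for k,v in s.items()})+"\n")
np.set_printoptions(precision=3,suppress=True)
print("t",round(float(s["time"]),2),"q",s["qpos"],"p",np.asarray(s["position"]),"F",np.asarray(s["force"]).round(2))
print("toolaxes",R.from_rotvec(s["ee_rot"]).as_matrix().T.round(3).tolist())
E
python3 log.py
python3 -m handwheel '[[[0,0,0],[0.037,-0.035,-0.01],0],[[0,0,0],[0.037,-0.035,-0.01],0],[[0,0,0],[0.037,-0.035,-0.01],0],[[0,0,0],[0.037,-0.035,-0.01],0],[[0,0,0],[0.037,-0.035,-0.01],0]]' ; python3 log.py
python3 -m handwheel '[[[0,0,0],[0.037,-0.035,-0.01],0],[[0,0,0],[0.037,-0.035,-0.01],0],[[0,0,0],[0.037,-0.035,-0.01],0],[[0,0,0],[0.037,-0.035,-0.01],0],[[0,0,0],[0.037,-0.035,-0.01],0]]' ; python3 log.py
python3 -m handwheel '[[[10,0,0],[0,0,0],0],[[10,0,0],[0,0,0],0],[[10,0,0],[0,0,0],0]]' ; python3 log.py
```

```text
t 1.4 q [-1.27   0.3    1.521  0.     1.321 -0.067] p [ 0.198 -0.513  0.231] F [-0.35 -0.07  0.35]
toolaxes [[0.933, 0.36, 0.0], [0.36, -0.933, 0.0], [0.0, -0.0, -1.0]]
time: 2.02
position: [0.3089, -0.2786, 0.2816]
ee_rot: [-3.089, -0.567, -0.0]
force: [0.9, -0.3, 0.5]
finger_gap: -0.0002
t 2.02 q [-0.823 -0.044  1.791  0.001  1.396  0.385] p [ 0.309 -0.279  0.282] F [ 0.9  -0.27  0.47]
toolaxes [[0.935, 0.355, 0.0], [0.355, -0.935, -0.001], [-0.0, 0.001, -1.0]]
time: 2.65
position: [0.4218, -0.0412, 0.3349]
ee_rot: [3.09, 0.566, 0.005]
force: [1.1, -1.0, 0.4]
finger_gap: 0.0001
t 2.65 q [-0.184 -0.055  1.68   0.001  1.513  1.024] p [ 0.422 -0.041  0.335] F [ 1.11 -0.99  0.44]
toolaxes [[0.935, 0.354, 0.003], [0.354, -0.935, 0.001], [0.003, -0.0, -1.0]]
time: 3.02
position: [0.4231, -0.0336, 0.3376]
ee_rot: [-2.565, -0.495, 0.123]
force: [0.8, 1.1, -0.1]
finger_gap: -0.0002
t 3.02 q [-0.385  0.118  1.572  0.394  1.814  0.829] p [ 0.423 -0.034  0.338] F [ 0.82  1.08 -0.09]
toolaxes [[0.929, 0.37, 0.009], [0.322, -0.798, -0.509], [-0.181, 0.476, -0.861]]
```

```bash
cat > kin.py <<'E'
from h import *
import json
from scipy.optimize import least_squares
L=[json.loads(l) for l in open("log.jsonl")]
def fk(q,p):
    a1,b,d1,L2,a3,L3,Lt=p
    z=lambda a:R.from_euler("z",a); y=lambda a:R.from_euler("y",a)
    A=z(q[0]); B=A*y(q[1]); C=B*y(q[2]); D=C*z(q[3])*y(q[4])
    elbow=A.apply([a1,b,d1])+B.apply([0,0,L2]); w=elbow+C.apply([a3,0,L3]); t=w+D.apply([0,0,Lt])
    return t,D*z(q[5]),w,elbow
def res(p): return np.concatenate([fk(l["qpos"],p)[0]-l["position"] for l in L]+[0.005*(np.array(p)-[0,0.04,.35,.35,0,.35,.3])])
P=least_squares(res,[0,.04,.35,.35,0,.35,.3]).x
if __name__=="__main__":
    np.set_printoptions(precision=3,suppress=True)
    print(P, np.abs(res(P)[:-7]).max())
    for l in L: print((fk(l["qpos"],P)[1].inv()*R.from_rotvec(l["ee_rot"])).as_rotvec(degrees=True))
E
python3 kin.py
```

```text
[0.    0.037 0.221 0.424 0.041 0.447 0.245] 1.1803817663136318e-05
[-0. -0. 90.]
[-0. -0. 90.]
[ 0.  0. 90.]
[ 0.  0. 90.]
```

```bash
cat > ik.py <<'E'
from kin import *
lo=np.array([-3.03,-.79,.23,-1.04,0,-2.55]);hi=np.array([3.03,2.21,2.52,4.18,3.07,2.55])
def tgt(yaw,pitch,roll=0): # tool z along yaw azimuth, pitch below horizontal (deg); roll 0: tool y horizontal
    zt=R.from_euler("ZY",[yaw,pitch],degrees=True).apply([1,0,0]); yt=R.from_euler("Z",yaw,degrees=True).apply([0,1,0])
    M=np.stack([np.cross(yt,zt),yt,zt],1); return R.from_matrix(M)*R.from_euler("z",roll,degrees=True)
def ik(pos,Rt,q0):
    f=lambda q:(lambda o:np.r_[o[0]-pos,0.3*((o[1]*R.from_euler("z",90,degrees=True)).inv()*Rt).as_rotvec()])(fk(q,P))
    s=least_squares(f,np.clip(q0,lo+.01,hi-.01),bounds=(lo,hi)); return s.x,np.abs(s.fun).max()
if __name__=="__main__":
    np.set_printoptions(precision=2,suppress=True)
    for nm,pos,yaw in [("push0",[.64,.045,.09],0),("push1",[.64,.045,.275],0),("place",[.712,.02,.07],0),("grasp",[.516,-.228,.07],0),("graspR",[.512,-.238,.07],-30)]:
      for pitch in (0,20,35):
        for roll in (0,180):
          for q40 in (0,3.1):
            b=min((ik(np.array(pos),tgt(yaw,pitch,roll),[0,.5,1.5,q40,.5,q6]) for q6 in(-1.5,0,1.5)),key=lambda t:t[1])
            if b[1]<1e-3: print(nm,pitch,roll,b[0],"w",fk(b[0],P)[2],"elb",fk(b[0],P)[3])
E
python3 ik.py
```

```text
push0 0 0 [0.02 0.76 2.06 3.16 1.25 1.56] w [0.4  0.04 0.09] elb [0.29 0.04 0.53]
push0 0 180 [ 0.02  0.76  2.06  3.16  1.25 -1.58] w [0.4  0.05 0.09] elb [0.29 0.04 0.53]
push0 0 180 [ 0.02  0.76  2.06  3.16  1.25 -1.58] w [0.4  0.04 0.09] elb [0.29 0.04 0.53]
push0 20 0 [0.02 0.55 2.07 3.17 0.7  1.55] w [0.41 0.05 0.17] elb [0.22 0.04 0.58]
push0 20 180 [ 0.02  0.55  2.07  3.17  0.7  -1.59] w [0.41 0.04 0.17] elb [0.22 0.04 0.58]
push0 20 180 [ 0.02  0.55  2.07  3.17  0.7  -1.59] w [0.41 0.04 0.17] elb [0.22 0.04 0.58]
push0 35 0 [0.02 0.46 2.   3.2  0.27 1.53] w [0.44 0.05 0.23] elb [0.19 0.04 0.6 ]
push0 35 180 [ 0.02  0.46  2.    3.2   0.27 -1.62] w [0.44 0.05 0.23] elb [0.19 0.04 0.6 ]
push0 35 180 [ 0.02  0.46  2.    3.2   0.27 -1.62] w [0.44 0.05 0.23] elb [0.19 0.04 0.6 ]
push1 0 0 [0.02 0.28 2.1  3.17 0.81 1.55] w [0.4  0.04 0.28] elb [0.12 0.04 0.63]
push1 0 180 [ 0.02  0.28  2.1   3.17  0.81 -1.59] w [0.4  0.05 0.28] elb [0.12 0.04 0.63]
push1 0 180 [ 0.02  0.28  2.1   3.17  0.81 -1.59] w [0.4  0.05 0.28] elb [0.12 0.04 0.63]
push1 20 0 [0.02 0.14 2.01 3.22 0.24 1.5 ] w [
[... 2141 characters left out ...]
lb [ 0.16 -0.09  0.61]
graspR 0 0 [-0.48  0.79  2.22  3.18  1.44  1.57] w [ 0.3  -0.12  0.07] elb [ 0.28 -0.11  0.52]
graspR 0 180 [-0.48  0.79  2.22  3.18  1.44 -1.58] w [ 0.3  -0.12  0.07] elb [ 0.28 -0.11  0.52]
graspR 20 0 [-0.48  0.53  2.25  3.19  0.86  1.55] w [ 0.31 -0.12  0.15] elb [ 0.21 -0.07  0.59]
graspR 20 180 [-0.48  0.53  2.25  3.19  0.86 -1.59] w [ 0.31 -0.12  0.15] elb [ 0.21 -0.07  0.59]
graspR 20 180 [-0.48  0.53  2.25  3.19  0.86 -1.59] w [ 0.31 -0.12  0.15] elb [ 0.21 -0.07  0.59]
graspR 35 0 [-0.49  0.4   2.19  3.22  0.41  1.52] w [ 0.34 -0.14  0.21] elb [ 0.16 -0.04  0.61]
graspR 35 180 [-0.49  0.4   2.19  3.22  0.41 -1.62] w [ 0.34 -0.14  0.21] elb [ 0.16 -0.04  0.61]
```

```bash
cat > plan.py <<'E'
from ik import *
def rows(qs):  # relative tool-frame rows along a joint path
    T=[(lambda o:(o[0],o[1]*R.from_euler("z",90,degrees=True)))(fk(q,P)) for q in qs]
    out=[]
    for (p0,r0),(p1,r1) in zip(T,T[1:]):
        out.append([ (r0.inv()*r1).as_rotvec(degrees=True).round(1).tolist(), r0.inv().apply(p1-p0).round(4).tolist(),0])
    print("tcp",np.array([t[0] for t in T]).round(3).tolist()); return out
def rel(pos,Rt): # from the present pose
    s=r.sense(); r0=R.from_rotvec(s["ee_rot"])
    print("turn deg",(r0.inv()*Rt).as_rotvec(degrees=True).round(1),"shift tool m",r0.inv().apply(np.array(pos)-s["position"]).round(4))
E
python3 - <<'E'
from plan import *
import sys
q0=np.array(r.sense()["qpos"]); q1,e=ik(np.array([.52,.045,.2]),tgt(0,0,0),[0,.5,2.1,3.1,1,1.5]); print(q0,q1,e)
N=22
rw=rows([q0+(q1-q0)*i/N for i in range(N+1)])
for w in rw: print(w, round(np.linalg.norm(w[0]),1))
E
```

```text
[-0.38525256  0.1184723   1.57220754  0.3944269   1.81436368  0.82949214] [0.03046268 0.31253247 2.40702856 3.17498317 1.14897302 1.5571212 ] 4.236611061969597e-12
tcp [[0.423, -0.034, 0.338], [0.432, 0.001, 0.331], [0.44, 0.034, 0.329], [0.447, 0.065, 0.329], [0.455, 0.093, 0.331], [0.462, 0.117, 0.336], [0.47, 0.139, 0.342], [0.479, 0.156, 0.348], [0.487, 0.17, 0.354], [0.497, 0.179, 0.36], [0.506, 0.185, 0.364], [0.516, 0.187, 0.366], [0.526, 0.185, 0.366], [0.535, 0.18, 0.363], [0.543, 0.172, 0.356], [0.55, 0.162, 0.347], [0.555, 0.149, 0.334], [0.557, 0.134, 0.318], [0.557, 0.118, 0.299], [0.553, 0.101, 0.277], [0.546, 0.082, 0.253], [0.535, 0.064, 0.227], [0.52, 0.045, 0.2]]
[[6.0, 3.7, 0.5], [0.0209, -0.0216, 0.0202], 0] 7.1
[[6.1, 3.6, 1.1], [0.0182, -0.0205, 0.0202], 0] 7.2
[[6.2, 3.5, 1.7], [0.0157, -0.0192, 0.0197], 0] 7.3
[[6.2, 3.4, 2.2], [0.0135, -0.0175, 0.0189], 0] 7.4
[[6.2, 3.4, 2.8], [0.0115, -0.0157, 0.0177], 0] 7.6
[[6.1, 3.4, 3.3], [0.0099, -0.0136, 0.0162], 0] 7.7
[[6.0, 3.4, 3.7], [0.0087, -0.0115, 0.0144], 0] 7.8
[[5.9, 3.4, 4.2], [0.0079, -0.0093, 0.0123], 0] 8.0
[[5.7, 3.4, 4.6], [0.0076, -0.0072, 0.0099], 0] 8.1
[[5.6, 3.5, 4.9], [0.0077, -0.0053, 0.0074], 0] 8.2
[[5.4, 3.6, 5.2], [0.0083, -0.0035, 0.0047], 0] 8.3
[[5.3, 3.7, 5.4], [0.0093, -0.0021, 0.0019], 0] 8.4
[[5.1, 3.9, 5.5], [0.0107, -0.001, -0.0009], 0] 8.5
[[5.0, 4.0, 5.6], [0.0125, -0.0004, -0.0037], 0] 8.5
[[4.9, 4.2, 5.7], [0.0144, -0.0004, -0.0064], 0] 8.6
[[4.9, 4.3, 5.7], [0.0166, -0.0008, -0.009], 0] 8.7
[[4.9, 4.5, 5.6], [0.0188, -0.0018, -0.0113], 0] 8.7
[[4.9, 4.6, 5.5], [0.0209, -0.0034, -0.0135], 0] 8.7
[[5.0, 4.6, 5.4], [0.0229, -0.0056, -0.0153], 0] 8.7
[[5.1, 4.7, 5.2], [0.0247, -0.0083, -0.0168], 0] 8.7
[[5.2, 4.6, 5.1], [0.026, -0.0114, -0.018], 0] 8.6
[[5.4, 4.6, 4.9], [0.0269, -0.0149, -0.0188], 0] 8.6
```

```bash
python3 -m handwheel '[[[6,3.7,0.5],[0.021,-0.022,0.02],0],[[6,3.6,1],[0.018,-0.02,0.02],0],[[6,3.5,1.7],[0.016,-0.019,0.02],0],[[6,3.4,2.2],[0.013,-0.017,0.019],0],[[6,3.4,2.8],[0.011,-0.016,0.018],0],[[6,3.4,3.3],[0.01,-0.014,0.016],0],[[6,3.4,3.7],[0.009,-0.011,0.014],0],[[6,3.4,4.2],[0.008,-0.009,0.012],0],[[5.7,3.4,4.6],[0.008,-0.007,0.01],0],[[5.6,3.5,4.9],[0.008,-0.005,0.007],0],[[5.4,3.6,5.2],[0.008,-0.003,0.005],0],[[5.3,3.7,5.4],[0.009,-0.002,0.002],0]]'; python3 log.py
python3 - <<'E'
from plan import *
q0=np.array(r.sense()["qpos"]); q1,e=ik(np.array([.52,.045,.15]),tgt(0,0,0),[0,.5,2.1,3.1,1,1.5]); print(q0,q1,e)
N=12
for w in rows([q0+(q1-q0)*i/N for i in range(N+1)]): print(w, round(np.linalg.norm(w[0]),1))
E
```

```text
time: 4.53
position: [0.532, 0.186, 0.3663]
ee_rot: [-1.224, 0.608, -0.074]
force: [-0.1, 0.5, 0.5]
finger_gap: -0.0
t 4.53 q [-0.145  0.231  2.033  1.961  1.435  1.23 ] p [0.532 0.186 0.366] F [-0.1   0.45  0.52]
toolaxes [[0.84, -0.37, -0.396], [-0.264, 0.359, -0.895], [0.474, 0.857, 0.203]]
[-0.14489042  0.23129547  2.03325478  1.96107947  1.43516892  1.22962322] [0.03045122 0.50035015 2.38705088 3.1730542  1.31672515 1.56288613] 4.551603538516247e-11
tcp [[0.532, 0.186, 0.366], [0.539, 0.182, 0.358], [0.546, 0.175, 0.348], [0.552, 0.168, 0.335], [0.556, 0.158, 0.321], [0.56, 0.147, 0.304], [0.561, 0.135, 0.286], [0.561, 0.122, 0.265], [0.558, 0.108, 0.244], [0.553, 0.093, 0.221], [0.545, 0.078, 0.198], [0.534, 0.062, 0.174], [0.52, 0.045, 0.15]]
[[4.1, 2.7, 5.3], [0.011, 0.0039, -0.002], 0] 7.2
[[4.0, 2.9, 5.2], [0.0126, 0.0038, -0.004], 0] 7.2
[[4.0, 3.1, 5.1], [0.0143, 0.0034, -0.0059], 0] 7.2
[[4.0, 3.2, 5.0], [0.016, 0.0026, -0.0077], 0] 7.2
[[4.0, 3.4, 4.8], [0.0176, 0.0015, -0.0094], 0] 7.1
[[4.0, 3.5, 4.6], [0.0192, 0.0, -0.011], 0] 7.0
[[4.1, 3.6, 4.4], [0.0206, -0.0017, -0.0124], 0] 7.0
[[4.2, 3.7, 4.2], [0.0217, -0.0038, -0.0136], 0] 7.0
[[4.3, 3.7, 3.9], [0.0227, -0.006, -0.0147], 0] 6.9
[[4.4, 3.7, 3.7], [0.0233, -0.0086, -0.0155], 0] 6.8
[[4.5, 3.7, 3.4], [0.0237, -0.0112, -0.0162], 0] 6.7
[[4.7, 3.6, 3.1], [0.0237, -0.014, -0.0166], 0] 6.7
```

```bash
python3 -m handwheel '[[[4.1,2.7,5.3],[0.011,0.004,-0.002],0],[[4,2.9,5.2],[0.013,0.004,-0.004],0],[[4,3.1,5.1],[0.014,0.003,-0.006],0],[[4,3.2,5],[0.016,0.003,-0.008],0],[[4,3.4,4.8],[0.018,0.001,-0.009],0],[[4,3.5,4.6],[0.019,0,-0.011],0],[[4.1,3.6,4.4],[0.021,-0.002,-0.012],0],[[4.2,3.7,4.2],[0.022,-0.004,-0.014],0],[[4.3,3.7,3.9],[0.023,-0.006,-0.015],0],[[4.4,3.7,3.7],[0.023,-0.009,-0.015],0],[[4.5,3.7,3.4],[0.024,-0.011,-0.016],0],[[4.7,3.6,3.1],[0.024,-0.014,-0.017],0]]'; python3 log.py
python3 - <<'E'
from plan import *
rel([.53,.045,.085],tgt(0,0,0)); c=r.capture("scene"); save(c,"s2.png"); c=r.capture("wrist"); save(c,"w2.png")
E
```

```text
time: 6.02
position: [0.5169, 0.044, 0.1419]
ee_rot: [0.047, 1.59, 0.002]
force: [-0.3, -0.6, -0.2]
finger_gap: 0.0003
t 6.03 q [0.052 0.511 2.39  3.225 1.311 1.581] p [0.517 0.044 0.142] F [-0.32 -0.56 -0.19]
toolaxes [[-0.019, 0.031, -0.999], [0.029, 0.999, 0.031], [0.999, -0.028, -0.02]]
turn deg [-1.6 -1.1 -1.8] shift tool m [ 0.0566 -0.0004  0.0143]
```

View pics/s2.png

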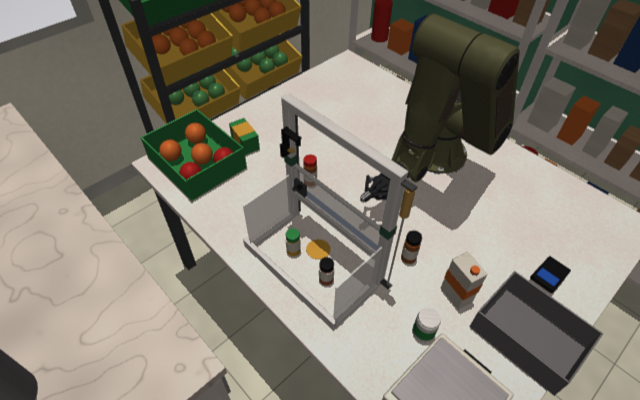

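The arm is horizontal in front of the lip (scene pixel about 375,190), and the goods haven't moved. Next: go down, under the lip, then up slowly.

```bash
python3 -m handwheel '[[[-1.6,-1.1,-1.8],[0.028,0,0],0],[[0,0,0],[0.028,0,0.01],0],[[0,0,0],[0,0,0.035],0],[[0,0,0],[0,0,0.035],0],[[0,0,0],[0,0,0.033],0],[[0,0,0],[0,0,0],0]]'; python3 log.py
python3 -m handwheel '[[[0,0,0],[-0.004,0,0],0],[[0,0,0],[-0.004,0,0],0],[[0,0,0],[-0.004,0,0],0],[[0,0,0],[-0.004,0,0],0]]'; python3 log.py
python3 -m handwheel '[[[0,0,0],[-0.003,0,0],0],[[0,0,0],[-0.003,0,0],0],[[0,0,0],[-0.003,0,0],0],[[0,0,0],[-0.003,0,0],0]]'; python3 log.py
```

```text
time: 6.88
position: [0.637, 0.0492, 0.0903]
ee_rot: [-0.022, 1.556, 0.005]
force: [-0.4, 0.3, -0.9]
finger_gap: 0.0004
t 6.88 q [0.021 0.771 2.06  3.146 1.276 1.558] p [0.637 0.049 0.09 ] F [-0.37  0.28 -0.89]
toolaxes [[0.015, -0.011, -1.0], [-0.017, 1.0, -0.011], [1.0, 0.017, 0.015]]
time: 7.38
position: [0.6354, 0.0497, 0.1071]
ee_rot: [-0.025, 1.557, 0.005]
force: [3.0, -0.5, -3.2]
finger_gap: 0.0002
t 7.38 q [0.021 0.723 2.078 3.144 1.244 1.557] p [0.635 0.05  0.107] F [ 2.96 -0.45 -3.22]
toolaxes [[0.014, -0.012, -1.0], [-0.019, 1.0, -0.013], [1.0, 0.019, 0.014]]
time: 7.88
position: [0.635, 0.0499, 0.1192]
ee_rot: [-0.025, 1.559, 0.005]
force: [3.4, -0.4, -4.0]
finger_gap: -0.0002
t 7.88 q [0.022 0.688 2.088 3.144 1.217 1.557] p [0.635 0.05  0.119] F [ 3.41 -0.43 -4.  ]
toolaxes [[0.012, -0.012, -1.0], [-0.019, 1.0, -0.013], [1.0, 0.019, 0.012]]
```

```bash
python3 -m handwheel '[[[0,0,0],[-0.004,0,0],0],[[0,0,0],[-0.004,0,0],0],[[0,0,0],[-0.004,0,0],0],[[0,0,0],[-0.004,0,0],0],[[0,0,0],[-0.004,0,0],0],[[0,0,0],[-0.004,0,0],0],[[0,0,0],[-0.004,0,0],0],[[0,0,0],[-0.004,0,0],0],[[0,0,0],[-0.004,0,0],0],[[0,0,0],[-0.004,0,0],0],[[0,0,0],[-0.004,0,0],0],[[0,0,0],[-0.004,0,0],0]]'; python3 log.py
python3 -m handwheel '[[[0,0,0],[-0.004,0,0],0],[[0,0,0],[-0.004,0,0],0],[[0,0,0],[-0.004,0,0],0],[[0,0,0],[-0.004,0,0],0],[[0,0,0],[-0.004,0,0],0],[[0,0,0],[-0.004,0,0],0],[[0,0,0],[-0.004,0,0],0],[[0,0,0],[-0.004,0,0],0],[[0,0,0],[-0.004,0,0],0],[[0,0,0],[-0.004,0,0],0]]'; python3 log.py
python3 - <<'E'
from h import *
np.set_printoptions(precision=4,suppress=True)
for n in ("scene","top"):
    c=r.capture(n); hsv=cv2.cvtColor(c["img"],cv2.COLOR_RGB2HSV); H,S,V=[hsv[...,i].astype(int) for i in range(3)]
    Pt=pts(c,(H>98)&(H<125)&(S>90)); k=(Pt[:,0]>.55)&(Pt[:,0]<.7)&(abs(Pt[:,1])<.3); Pt=Pt[k]
    if len(Pt): print(n,len(Pt),np.median(Pt,0),np.percentile(Pt,5,axis=0),np.percentile(Pt,95,axis=0))
E
```

```text
time: 9.38
position: [0.6342, 0.0503, 0.1704]
ee_rot: [-0.024, 1.559, 0.005]
force: [3.3, -0.4, -3.8]
finger_gap: -0.0001
t 9.38 q [0.023 0.546 2.116 3.147 1.103 1.556] p [0.634 0.05  0.17 ] F [ 3.27 -0.4  -3.79]
toolaxes [[0.011, -0.012, -1.0], [-0.019, 1.0, -0.013], [1.0, 0.019, 0.011]]
time: 10.62
position: [0.6336, 0.0507, 0.2131]
ee_rot: [-0.024, 1.56, 0.005]
force: [3.3, -1.4, -4.7]
finger_gap: 0.0
t 10.62 q [0.025 0.432 2.126 3.149 0.998 1.554] p [0.634 0.051 0.213] F [ 3.26 -1.43 -4.72]
toolaxes [[0.011, -0.012, -1.0], [-0.018, 1.0, -0.012], [1.0, 0.019, 0.011]]
scene 2 [ 0.6886 -0.1421  0.3516] [ 0.6825 -0.143   0.3465] [ 0.6946 -0.1413  0.3567]
top 1237 [0.6206 0.0434 0.238 ] [ 0.6074 -0.1088  0.2331] [0.6339 0.1981 0.2423]
```

```bash
python3 -m handwheel '[[[0,0,0],[-0.004,0,0],0],[[0,0,0],[-0.004,0,0],0],[[0,0,0],[-0.004,0,0],0],[[0,0,0],[-0.004,0,0],0],[[0,0,0],[-0.004,0,0],0]]'; python3 -m handwheel '[[[0,0,0],[-0.003,0,0],0],[[0,0,0],[-0.003,0,0],0]]';  python3 -m handwheel '[[[0,0,0],[-0.003,0,0],0],[[0,0,0],[-0.003,0,0],0]]';  python3 -m handwheel '[[[0,0,0],[-0.003,0,0],0],[[0,0,0],[-0.003,0,0],0]]'
```

```text
time: 11.35
position: [0.6333, 0.051, 0.2342]
ee_rot: [-0.024, 1.56, 0.005]
force: [2.7, -0.7, -4.5]
finger_gap: -0.0001
time: 11.6
position: [0.6332, 0.0511, 0.2409]
ee_rot: [-0.024, 1.56, 0.005]
force: [2.5, -1.9, -4.8]
finger_gap: 0.0
time: 11.85
position: [0.6331, 0.0511, 0.2472]
ee_rot: [-0.024, 1.56, 0.005]
force: [2.5, -2.2, -4.5]
finger_gap: -0.0001
time: 12.1
position: [0.633, 0.0512, 0.2533]
ee_rot: [-0.024, 1.561, 0.005]
force: [5.2, -0.5, -6.5]
finger_gap: 0.0002
```

```bash
python3 -m handwheel '[[[0,0,0],[-0.003,0,0],0],[[0,0,0],[-0.003,0,0],0]]';  python3 -m handwheel '[[[0,0,0],[-0.003,0,0],0],[[0,0,0],[-0.003,0,0],0]]'
```

```text
time: 12.35
position: [0.6328, 0.0513, 0.2587]
ee_rot: [-0.024, 1.563, 0.005]
force: [5.4, -0.7, -7.0]
finger_gap: -0.0002
time: 12.6
position: [0.6326, 0.0514, 0.2638]
ee_rot: [-0.024, 1.566, 0.005]
force: [6.5, -1.0, -8.9]
finger_gap: 0.0
```

```bash
python3 -m handwheel '[[[0,0,0],[-0.003,0,0],0],[[0,0,0],[-0.002,0,0],0]]';  python3 -m handwheel '[[[0,0,0],[-0.003,0,0],0]]'; python3 -m handwheel '[[[0,0,0],[-0.002,0,0],0]]'
```

```text
time: 12.85
position: [0.6323, 0.0515, 0.2677]
ee_rot: [-0.025, 1.57, 0.005]
force: [5.6, -1.1, -9.3]
finger_gap: -0.0
time: 12.98
position: [0.6322, 0.0516, 0.27]
ee_rot: [-0.025, 1.572, 0.005]
force: [6.9, -0.6, -8.9]
finger_gap: -0.0002
time: 13.1
position: [0.632, 0.0516, 0.2713]
ee_rot: [-0.025, 1.574, 0.005]
force: [5.6, -0.3, -9.7]
finger_gap: -0.0002
```

```bash
python3 -m handwheel '[[[0,0,0],[-0.003,0,0],0]]'; python3 -m handwheel '[[[0,0,0],[-0.003,0,0],0]]'
```

```text
time: 13.22
position: [0.6318, 0.0517, 0.2736]
ee_rot: [-0.025, 1.576, 0.005]
force: [0.4, -1.5, -5.2]
finger_gap: 0.0001
time: 13.35
position: [0.6318, 0.0517, 0.2765]
ee_rot: [-0.025, 1.576, 0.005]
force: [3.8, -0.6, -7.2]
finger_gap: -0.0002
```

```bash
python3 -m handwheel '[[[0,0,0],[-0.002,0,0],0]]'
```

```text
time: 13.48
position: [0.6317, 0.0518, 0.2787]
ee_rot: [-0.025, 1.576, 0.005]
force: [3.0, -1.2, -6.4]
finger_gap: -0.0001
```

Force eased from 9.7 to about 5–6 N, so the catch has snapped in. I'll back off downwards and check.

```bash
python3 -m handwheel '[[[0,0,0],[0.004,0,0],0],[[0,0,0],[0.004,0,0],0],[[0,0,0],[0.004,0,0],0],[[0,0,0],[0.01,0,0],0],[[0,0,0],[0.012,0,0],0],[[0,0,0],[0.012,0,0],0],[[0,0,0],[0,0,0],0]]'
cat > lip.py <<'E'
from h import *
np.set_printoptions(precision=4,suppress=True)
for n in ("top","scene"):
    c=r.capture(n); hsv=cv2.cvtColor(c["img"],cv2.COLOR_RGB2HSV); H,S,V=[hsv[...,i].astype(int) for i in range(3)]
    if n=="top":
        Pt=pts(c,(H>98)&(H<125)&(S>90)); Pt=Pt[(Pt[:,0]>.55)&(Pt[:,0]<.7)&(abs(Pt[:,1])<.3)]; print("lip top",np.median(Pt,0),"underside ~",np.median(Pt[:,2])-.014)
    Pt=pts(c,(H>40)&(H<85)&(S>70)); Pt=Pt[(Pt[:,0]>.6)&(Pt[:,0]<.7)&(abs(Pt[:,1])<.3)&(Pt[:,2]>.22)]; print(n,"mark",len(Pt),np.percentile(Pt,[3,50,97],axis=0).tolist() if len(Pt) else 0)
E
python3 lip.py
```

```text
time: 14.35
position: [0.6319, 0.0515, 0.2312]
ee_rot: [-0.026, 1.571, 0.005]
force: [-0.5, -0.3, 0.3]
finger_gap: -0.0001
lip top [0.621  0.045  0.3024] underside ~ 0.2884393474132563
top mark 7 [[0.6230597686769644, -0.16093420733350625, 0.3021149374379534], [0.6286925970800146, 0.2263669406531401, 0.32559482061722034], [0.6342586720886594, 0.2539400011781517, 0.45838526085818826]]
scene mark 149 [[0.634883890049718, -0.16038223139393057, 0.27257199376968094], [0.6580354075512302, 0.2409873942133992, 0.2867814791275858], [0.676049570965819, 0.26370512273763225, 0.3153336555463708]]
```

The sash holds at about 0.288 by itself; the mark is at about 0.286. Now back out, pitch down 15°, open the gripper and go above the jar.

```bash
python3 -m handwheel '[[[0,0,0],[0,0,-0.045],0],[[0,0,0],[0,0,-0.045],0],[[0,5,0],[0,0,-0.03],0],[[0,5,0],[0,-0.03,0],1],[[0,5,0],[0,-0.03,0],1],[[0,0,0],[0,-0.04,0],1],[[0,0,0],[0,-0.04,0],1],[[0,0,0],[0,-0.04,0],1]]'; python3 log.py
python3 - <<'E'
from plan import *
rel([.516,-.228,.19],tgt(0,15,0))
c=r.capture("wrist"); save(c,"w3.png"); print(c["world_from_camera"].round(3),c["cx"],c["cy"],c["fov_y"])
for l in("jar","plain_jar","pad"):
    for o in r.look_for(l,c)[:3]: print(l,o)
E
```

```text
time: 15.45
position: [0.512, -0.1339, 0.24]
ee_rot: [-0.035, 1.832, -0.001]
force: [0.7, 1.0, 0.2]
finger_gap: 0.0854
t 15.45 q [-0.584  0.034  2.31   2.167  0.722  2.211] p [ 0.512 -0.134  0.24 ] F [0.68 0.96 0.21]
toolaxes [[-0.258, -0.024, -0.966], [-0.023, 1.0, -0.019], [0.966, 0.018, -0.258]]
turn deg [1.  0.  1.4] shift tool m [ 0.0495 -0.0932  0.0151]
[[-0.024  0.041 -0.999  0.354]
 [ 1.    -0.018 -0.025 -0.137]
 [-0.019 -0.999 -0.04   0.202]
 [ 0.     0.     0.     1.   ]] 314.6515255140675 196.98052682923978 65.70646984690485
jar {'pixel': [142.1, 29.2], 'score': 0.65}
jar {'pixel': [630.9, 106.4], 'score': 0.25}
pad {'pixel': [437.8, 28.8], 'score': 0.63}
pad {'pixel': [514.2, 195.2], 'score': 0.58}
```

View pics/w3.png

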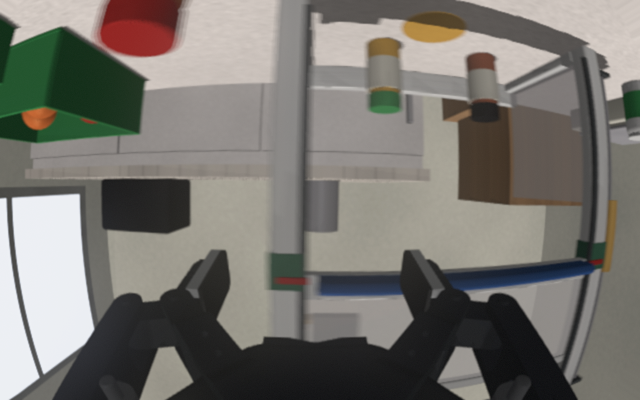

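Picture: the wrist camera hangs below the gripper with its view upside down. The red lid is at about (140,20), the pad at (435,27), and the raised lip and sash are clear above. I'll pitch to 25° so the camera clears the counter.

```bash
python3 - <<'E'
from plan import *
T=tgt(0,25,0)
rel([.515,-.228,.19],T)
q=np.array(r.sense()["qpos"])
for z in(.19,.13,.072):
    q,e=ik(np.array([.515,-.228,z]),T,q); print(q.round(2),e)
for p in([.515,-.228,.10],[.515,0,.10],[.71,.02,.10],[.71,.02,.073]):
    q,e=ik(np.array(p),T,q); print(p,q.round(2),e)
print(T.inv().apply([0,0,-.01]),T.inv().apply([.01,0,0]))
E
```

```text
turn deg [ 0.8 10.   1.4] shift tool m [ 0.0491 -0.0939  0.0141]
[-0.76  0.19  2.16  1.83  0.7   2.43] 4.141020859549371e-13
[-0.76  0.34  2.18  2.    0.76  2.19] 2.4894530881169885e-12
[-0.76  0.5   2.17  2.14  0.83  2.01] 3.9113157157544265e-13
[0.515, -0.228, 0.1] [-0.76  0.42  2.18  2.08  0.79  2.09] 2.4362450285867835e-14
[0.515, 0, 0.1] [-0.13  0.32  2.37  2.96  0.69  1.66] 1.5973888878306752e-13
[0.71, 0.02, 0.1] [-0.03  0.58  1.87  3.07  0.45  1.62] 1.4432899320127035e-15
[0.71, 0.02, 0.073] [-0.03  0.64  1.86  3.08  0.5   1.61] 3.216840016584399e-09
[0.00906308 0.         0.00422618] [-0.00422618  0.          0.00906308]
```

```bash
python3 -m handwheel '[[[0.8,5,1.4],[0.02,-0.047,0.005],1],[[0,5,0],[0.03,-0.047,0.01],1],[[0,0,0],[0,0,0],1]]'; python3 log.py
python3 - <<'E'
from plan import *
rel([.515,-.228,.072],tgt(0,25,0))
c=r.capture("top"); save(c,"t4.png"); c2=r.capture("scene")
im=np.hstack([cv2.resize(c["img"][190:300,320:430],(400,400)),cv2.resize(c2["img"][110:220,260:370],(400,400))]); cv2.imwrite("pics/g4.png",im[:,:,::-1])
E
```

```text
time: 16.02
position: [0.5127, -0.2262, 0.1875]
ee_rot: [-0.006, 2.011, 0.003]
force: [0.4, 0.7, 0.6]
finger_gap: 0.0851
t 16.02 q [-0.762  0.192  2.166  1.821  0.706  2.427] p [ 0.513 -0.226  0.188] F [0.45 0.74 0.57]
toolaxes [[-0.426, -0.003, -0.905], [-0.006, 1.0, -0.0], [0.905, 0.005, -0.426]]
turn deg [ 0.3 -0.2  0.2] shift tool m [ 0.1036 -0.0018  0.0512]
```

View pics/g4.png

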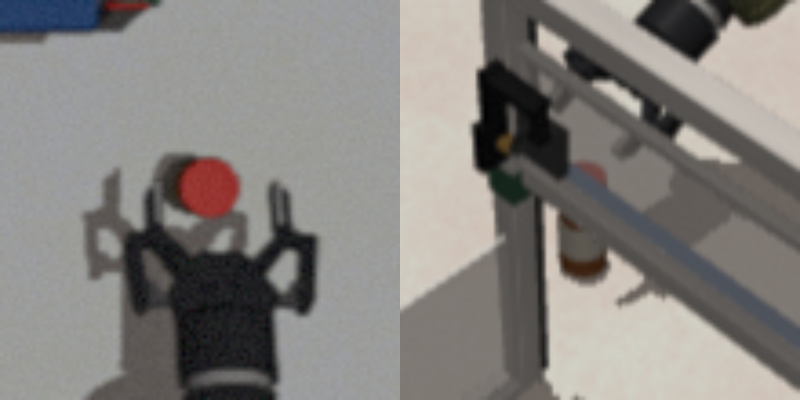

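Picture: the open jaws straddle the red lid (left crop 208,187), with fingers at 153 and 280. Lateral centring is good, so descend and grip.

```bash
python3 -m handwheel '[[[0,0,0],[0.027,-0.001,0.013],1],[[0,0,0],[0.027,0,0.013],1],[[0,0,0],[0.026,0,0.013],1],[[0,0,0],[0.024,0,0.012],1],[[0,0,0],[0,0,0],1]]'; python3 log.py; python3 -m handwheel '[[[0,0,0],[0,0,0],0],[[0,0,0],[0,0,0],0],[[0,0,0],[0,0,0],0],[[0,0,0],[0,0,0],0],[[0,0,0],[0,0,0],0],[[0,0,0],[0,0,0],0]]' 30; python3 log.py
```

```text
time: 16.75
position: [0.5171, -0.2176, 0.0745]
ee_rot: [-0.019, 2.001, 0.004]
force: [-0.4, 0.4, -0.0]
finger_gap: 0.0854
t 16.75 q [-0.742  0.494  2.181  2.146  0.836  1.992] p [ 0.517 -0.218  0.074] F [-0.36  0.37 -0.03]
toolaxes [[-0.417, -0.012, -0.909], [-0.015, 1.0, -0.006], [0.909, 0.011, -0.417]]
time: 17.5
position: [0.5178, -0.2167, 0.0783]
ee_rot: [-0.023, 1.998, 0.001]
force: [0.4, 0.5, -3.2]
finger_gap: 0.0533
t 17.5 q [-0.739  0.485  2.182  2.145  0.833  1.996] p [ 0.518 -0.217  0.078] F [ 0.39  0.5  -3.24]
toolaxes [[-0.414, -0.015, -0.91], [-0.017, 1.0, -0.009], [0.91, 0.011, -0.414]]
```

```bash
python3 -m handwheel '[[[0,0,0],[-0.01,0,-0.004],0],[[0,0,0],[-0.01,0,-0.004],0],[[0,0,0],[0,0,0],0]]' 40; python3 log.py
cat > jar.py <<'E'
from plan import *
np.set_printoptions(precision=4,suppress=True)
def axis(c):
    hsv=cv2.cvtColor(c["img"],cv2.COLOR_RGB2HSV); H,S,V=[hsv[...,i].astype(int) for i in range(3)]
    m=((H<6)|(H>174))&(S>110); n,lab,st,_=cv2.connectedComponentsWithStats(m.astype(np.uint8))
    for i in range(1,n):
        if st[i,4]<40: continue
        p=pts(c,lab==i)
        if len(p)<30: continue
        md=np.median(p,0)
        if .4<md[0]<.8 and -.35<md[1]<.15: print("lid",len(p),md,"mid5-95",(np.percentile(p,5,axis=0)+np.percentile(p,95,axis=0))/2,"top z",np.percentile(p[:,2],90))
for n in("top","scene"):
    c=r.capture(n); save(c,n+"_j.png"); print(n); axis(c)
    for l in ("jar","pad"):
        for o in r.cut_out(l,c)[:2]:
            p=pts(c,o["region"])
            if len(p)>10: print(" ",l,round(o["score"],2),np.round(o["pixel"]),np.median(p,0),"lo",np.percentile(p,3,axis=0),"hi",np.percentile(p,97,axis=0))
E
python3 jar.py; python3 lip.py
```

```text
time: 17.88
position: [0.519, -0.2166, 0.1016]
ee_rot: [-0.023, 1.998, 0.001]
force: [0.1, -0.9, -2.9]
finger_gap: 0.053
t 17.88 q [-0.737  0.42   2.185  2.098  0.8    2.067] p [ 0.519 -0.217  0.102] F [ 0.08 -0.93 -2.91]
toolaxes [[-0.414, -0.016, -0.91], [-0.016, 1.0, -0.01], [0.91, 0.011, -0.414]]
top
lid 227 [ 0.5025 -0.2092  0.153 ] mid5-95 [ 0.5025 -0.2097  0.152 ] top z 0.15777690211109724
  jar 0.8 [368. 238.] [ 0.5021 -0.2093  0.1525] lo [ 0.4779 -0.2332  0.0064] hi [ 0.5232 -0.1865  0.1598]
scene
  jar 0.69 [309. 178.] [ 0.5253 -0.2105  0.0571] lo [ 0.5049 -0.2336  0.0302] hi [ 0.5468 -0.1813  0.1168]
  jar 0.44 [426. 325.] [0.6862 0.4618 0.0898] lo [0.6447 0.4303 0.006 ] hi [0.7026 0.4897 0.102 ]
  pad 0.8 [319. 254.] [0.6929 0.0212 0.0002] lo [ 0.6591 -0.0139 -0.005 ] hi [0.728  0.0554 0.0057]
lip top [0.621  0.0447 0.3025] underside ~ 0.2884988281599783
top mark 8 [[0.625351168346915, -0.15981906212624386, 0.3087999050427156], [0.6279361090989637, 0.22570739004937557, 0.39452631968162155], [0.6324946303196384, 0.22648597188086708, 0.43044644254982284]]
scene mark 149 [[0.6346930944752137, -0.15944074161631222, 0.2735366191974528], [0.6578952832594513, 0.239479464414583, 0.28783615711860855], [0.6848078665257333, 0.26318737407685994, 0.3329306369010267]]
```

```bash
python3 - <<'E'
from h import *
c=r.capture("wrist"); a=cv2.imread("pics/top_j.png")[190:300,310:420]; b=cv2.imread("pics/scene_j.png")[120:220,260:360]
w=c["img"][:,:,::-1]
im=np.vstack([cv2.resize(w,(640,400))[0:330],np.hstack([cv2.resize(a,(320,250)),cv2.resize(b,(320,250))])]); cv2.imwrite("pics/g5.png",im)
E
```

```text
(no output)
```

View pics/g5.png

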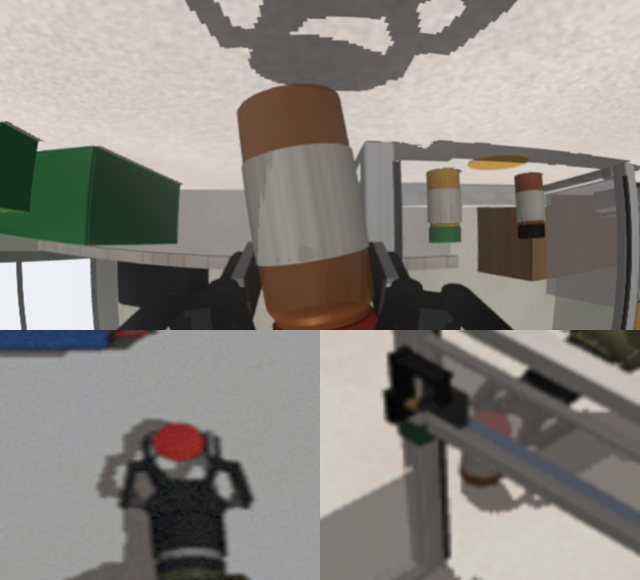

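Wrist picture: the jar leans about 9° sideways in the grip, top towards +y. The jaws had drifted 10 mm off centre when they closed. I'll set it down here, release so it rights itself, recentre and regrip.

```bash
python3 -m handwheel '[[[0,0,0],[0.01,0,0.0045],0],[[0,0,0],[0.009,0,0.004],0],[[0,0,0],[0.004,0,0.002],0],[[0,0,0],[0,0,0],0]]' 20; python3 log.py
```

```text
time: 18.82
position: [0.5208, -0.2191, 0.0762]
ee_rot: [-0.021, 1.989, -0.002]
force: [-1.0, 0.3, 0.9]
finger_gap: 0.0527
t 18.82 q [-0.739  0.5    2.174  2.159  0.843  1.982] p [ 0.521 -0.219  0.076] F [-0.96  0.3   0.93]
toolaxes [[-0.406, -0.016, -0.914], [-0.014, 1.0, -0.011], [0.914, 0.008, -0.406]]
```

```bash
python3 -m handwheel '[[[0,0,0],[0,0,0],1],[[0,0,0],[0,0,0],1],[[0,0,0],[0,0,0],1],[[0,0,0],[0,0,0],1]]'; python3 log.py; python3 jar.py; python3 - <<'E'
from h import *
c=r.capture("wrist"); save(c,"w6.png")
E
```

```text
time: 19.32
position: [0.5206, -0.2188, 0.0751]
ee_rot: [-0.021, 1.99, -0.001]
force: [-1.2, 0.7, 0.7]
finger_gap: 0.0854
t 19.32 q [-0.739  0.502  2.174  2.16   0.844  1.98 ] p [ 0.521 -0.219  0.075] F [-1.17  0.71  0.65]
toolaxes [[-0.407, -0.015, -0.913], [-0.014, 1.0, -0.01], [0.913, 0.009, -0.407]]
top
lid 215 [ 0.4992 -0.2303  0.1264] mid5-95 [ 0.498  -0.2307  0.1265] top z 0.13083243350884724
  jar 0.68 [372. 238.] [ 0.4967 -0.2223  0.1253] lo [ 0.4757 -0.2489  0.0402] hi [ 0.5175 -0.2048  0.1329]
  pad 0.7 [483. 227.] [ 0.5469 -0.5647  0.0808] lo [ 0.5071 -0.6349  0.0051] hi [ 0.587  -0.5094  0.0874]
scene
  jar 0.6 [342. 171.] [0.6486 0.0654 0.3725] lo [ 0.6426 -0.1107  0.2962] hi [0.6631 0.214  0.4425]
  jar 0.59 [293. 242.] [ 0.7683 -0.0201  0.0716] lo [ 0.7407 -0.0516  0.002 ] hi [ 0.7841 -0.0077  0.1024]
  pad 0.62 [317. 253.] [ 0.693   0.0228 -0.0001] lo [ 0.6564 -0.0145 -0.0055] hi [0.7303 0.0569 0.0063]
```

View pics/w6.png

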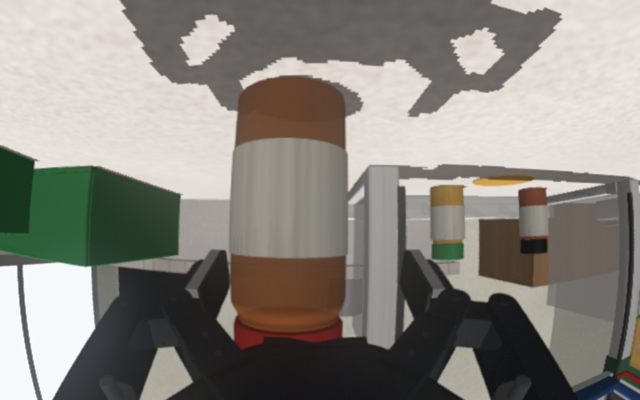

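Picture: the jar stands upright again at column 290, and the jaws are centred at about column 317. I need to shift 11 mm towards -y.

```bash
python3 -m handwheel '[[[-0.5,0,-0.7],[0,-0.007,0],1],[[0,0,0],[0,-0.004,0],1],[[0,0,0],[0,0,0],1]]'; python3 log.py; python3 - <<'E'
from h import *
c=r.capture("wrist"); save(c,"w7.png")
o=r.cut_out("jar",c)[:1]
for o in o: v,u=np.nonzero(o["region"]); print(o["score"],o["pixel"],u.min(),u.max(),v.min(),v.max())
g=cv2.cvtColor(c["img"],cv2.COLOR_RGB2GRAY)[200:205].mean(0); d=np.abs(np.diff(g)); print([(i,int(d[i])) for i in np.argsort(-d)[:10]])
E
```

```text
time: 20.05
position: [0.5209, -0.231, 0.0755]
ee_rot: [-0.04, 1.99, -0.001]
force: [-0.0, -0.7, 0.0]
finger_gap: 0.0854
t 20.05 q [-0.766  0.511  2.151  2.109  0.852  1.998] p [ 0.521 -0.231  0.075] F [-0.02 -0.72  0.04]
toolaxes [[-0.407, -0.028, -0.913], [-0.028, 0.999, -0.019], [0.913, 0.018, -0.407]]
0.85 [313.7, 209.4] 255 376 76 342
[(np.int64(632), 54), (np.int64(182), 46), (np.int64(520), 44), (np.int64(521), 40), (np.int64(408), 39), (np.int64(435), 35), (np.int64(415), 35), (np.int64(631), 33), (np.int64(627), 33), (np.int64(407), 29)]
```

```bash
python3 - <<'E'
from plan import *
rel([.521,-.231,.0755],tgt(0,24,0))
E
```

```text
turn deg [ 1.  -0.   1.6] shift tool m [-0.     -0.0004  0.0001]
```

```bash
python3 -m handwheel '[[[1,0,1.6],[0,0,0],1],[[0,0,0],[0,0,0],1]]'; python3 log.py;  python3 -m handwheel '[[[0,0,0],[0,0,0],0],[[0,0,0],[0,0,0],0],[[0,0,0],[0,0,0],0],[[0,0,0],[0,0,0],0],[[0,0,0],[0,0,0],0]]' 35; python3 log.py; python3 -m handwheel '[[[0,0,0],[-0.01,0,-0.0045],0],[[0,0,0],[-0.01,0,-0.0045],0],[[0,0,0],[0,0,0],0]]' 35; python3 log.py; python3 jar.py;python3 - <<'E'
from h import *
c=r.capture("wrist"); save(c,"w8.png")
E
```

```text
time: 20.4
position: [0.5208, -0.2303, 0.0754]
ee_rot: [0.002, 1.99, 0.001]
force: [0.7, -0.1, 0.1]
finger_gap: 0.0857
t 20.4 q [-0.757  0.508  2.16   2.145  0.842  2.005] p [ 0.521 -0.23   0.075] F [ 0.66 -0.14  0.1 ]
toolaxes [[-0.407, 0.002, -0.913], [0.001, 1.0, 0.001], [0.913, -0.0, -0.407]]
time: 21.02
position: [0.5209, -0.2302, 0.0756]
ee_rot: [0.002, 1.99, 0.001]
force: [-0.3, 0.5, 1.9]
finger_gap: 0.0511
t 21.02 q [-0.756  0.508  2.16   2.145  0.843  2.005] p [ 0.521 -0.23   0.076] F [-0.29  0.53  1.86]
toolaxes [[-0.407, 0.001, -0.913], [0.001, 1.0, 0.001], [0.913, -0.0, -0.407]]
time: 21.4
position: [0.5205, -0.2301, 0.0986]
ee_rot: [0.002, 1.991, 0.001]
force: [0.5, -0.2, -2.2]
finger_gap: 0.0508
t 21.4 q [-0.756  0.442  2.166  2.097  0.81   2.075] p [ 0.521 -0.23   0.099] F [ 0.48 -0.24 -2.17]
toolaxes [[-0.408, 0.002, -0.913], [0.001, 1.0, 0.001], [0.913, -0.0, -0.408]]
top
lid 227 [ 0.4971 -0.2276  0.1497] mid5-95 [ 0.4983 -0.2276  0.1473] top z 0.1533447286844376
  jar 0.5 [377. 239.] [ 0.5001 -0.225   0.1495] lo [ 0.4793 -0.248   0.1135] hi [ 0.5211 -0.2063  0.1558]
  jar 0.18 [483. 225.] [ 0.5473 -0.5653  0.0808] lo [ 0.5079 -0.6376  0.0024] hi [ 0.5874 -0.5097  0.0874]
scene
  pad 0.64 [342. 173.] [0.6488 0.0636 0.3733] lo [ 0.6431 -0.1153  0.296 ] hi [0.664  0.2164 0.4426]
  pad 0.57 [316. 252.] [0.6925 0.0249 0.    ] lo [ 0.6553 -0.0106 -0.0055] hi [0.7286 0.0545 0.0054]
```

View pics/w8.png

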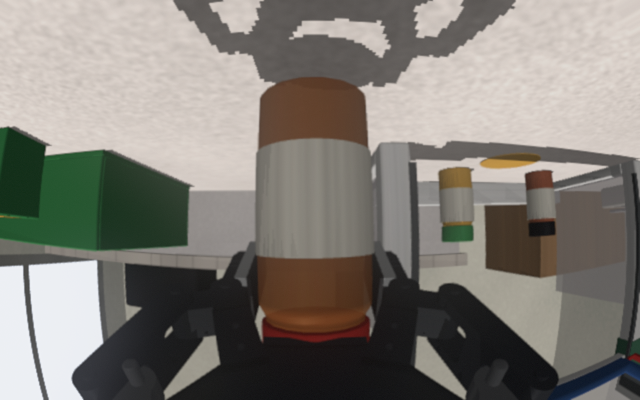

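Upright now: jar at columns 258–368, vertical. Carry it over to the pad's y in front of the guard.

```bash
python3 -m handwheel '[[[0,0,0],[0,0.025,0],0],[[0,0,0],[0,0.04,0],0],[[0,0,0],[0,0.04,0],0],[[0,0,0],[0,0.04,0],0],[[0,0,0],[0,0.04,0],0],[[0,0,0],[0,0.04,0],0],[[0,0,0],[0,0.025,0],0],[[0,0,0],[0,0,0],0]]'; python3 log.py; python3 - <<'E'
from plan import *
rel([.60,.021,.099],tgt(0,24,0))
E
```

```text
time: 22.75
position: [0.5202, 0.0265, 0.0966]
ee_rot: [0.005, 1.995, 0.001]
force: [1.0, -0.1, -2.4]
finger_gap: 0.0509
t 22.75 q [-0.033  0.346  2.359  3.099  0.71   1.594] p [0.52  0.026 0.097] F [ 0.97 -0.1  -2.4 ]
toolaxes [[-0.412, 0.004, -0.911], [0.003, 1.0, 0.003], [0.911, -0.002, -0.412]]
turn deg [-0.1 -0.3 -0.2] shift tool m [-0.035  -0.0052  0.0717]
```

```bash
python3 -m handwheel '[[[0,0,0],[-0.011,-0.003,0.023],0],[[0,0,0],[-0.012,-0.002,0.024],0],[[0,0,0],[-0.012,0,0.024],0],[[0,0,0],[0,0,0],0]]'; python3 log.py; python3 - <<'E'
from plan import *
rel([.716,.021,.099],tgt(0,24,0))
c=r.capture("wrist"); save(c,"w9.png")
W=c["world_from_camera"]; f=200/np.tan(np.radians(c["fov_y"])/2)
for n in [c]:
  for o in r.cut_out("pad",c)[:2]:
    v,u=np.nonzero(o["region"]); x=(u-c["cx"]);y=(v-c["cy"]);rr=np.hypot(x,y);t=rr/f
    d=np.stack([x/rr*np.sin(t),-y/rr*np.sin(t),-np.cos(t)],1)@W[:3,:3].T
    k=d[:,2]<-.02; p=W[:3,3]-d[k]*(W[2,3]/d[k][:,2:]); print(o["score"],o["pixel"],len(u),"ground",p.min(0),p.max(0),np.median(p,0))
E
python3 jar.py; python3 lip.py
```

```text
time: 23.25
position: [0.6013, 0.0187, 0.0983]
ee_rot: [0.007, 1.997, -0.001]
force: [0.5, -0.3, -2.7]
finger_gap: 0.0507
t 23.25 q [-0.045  0.444  2.158  3.076  0.605  1.611] p [0.601 0.019 0.098] F [ 0.48 -0.29 -2.7 ]
toolaxes [[-0.414, 0.005, -0.91], [0.005, 1.0, 0.003], [0.91, -0.004, -0.414]]
turn deg [-0.2 -0.4 -0.3] shift tool m [-0.0481  0.0029  0.1041]
top
lid 216 [0.5765 0.0185 0.1487] mid5-95 [0.577  0.0185 0.1489] top z 0.1528637123747687
  jar 0.49 [295. 209.] [0.5753 0.0158 0.1476] lo [ 0.5527 -0.005   0.0596] hi [0.599  0.0391 0.1549]
scene
lid 181 [0.5854 0.0241 0.1456] mid5-95 [0.5825 0.0206 0.1399] top z 0.14904932131259763
  jar 0.98 [341. 218.] [0.5963 0.0313 0.1159] lo [0.5688 0.0081 0.0333] hi [0.6063 0.0464 0.1492]
  pad 0.68 [340. 174.] [0.6486 0.0591 0.3724] lo [ 0.6408 -0.1283  0.2913] hi [0.6641 0.2163 0.4425]
  pad 0.64 [318. 251.] [ 0.6919  0.0201 -0.0004] lo [ 0.6541 -0.0161 -0.0059] hi [0.7283 0.0551 0.0052]
lip top [0.6211 0.0448 0.3023] underside ~ 0.2882673063603026
top mark 11 [[0.6248826830802187, -0.16492953953801553, 0.3041893028454712], [0.632003909389034, -0.1355043313011348, 0.3502759575079184], [0.6327182368939851, 0.2280567389916262, 0.4216626040008954]]
scene mark 142 [[0.6348728945400461, -0.15791481847794656, 0.2709775458442153], [0.6580368566003089, 0.24067841911561721, 0.28719791822020035], [0.6684951127499721, 0.263484806992727, 0.30260200725972164]]
```

View pics/w9.png

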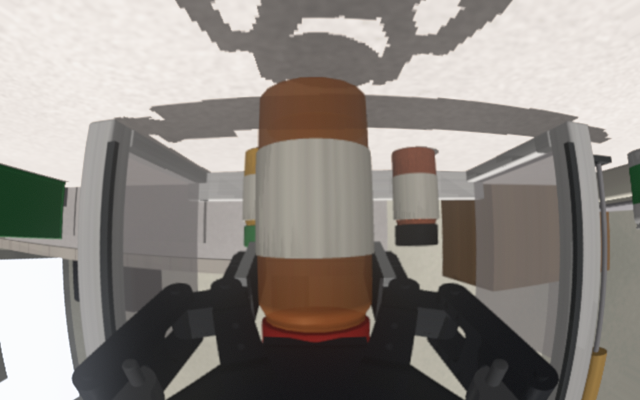

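Picture: the jar is upright in the grip and its line of travel is clear of the side panels and the two stock jars, yellow at column 250 and red at 415. Go in under the sash.

```bash
python3 -m handwheel '[[[0,0,0],[-0.012,0.001,0.026],0],[[0,0,0],[-0.012,0.001,0.026],0],[[0,0,0],[-0.012,0.001,0.026],0],[[0,0,0],[-0.01,0,0.023],0],[[0,0,0],[0,0,0],0]]'; python3 log.py; python3 jar.py; python3 - <<'E'
from plan import *
rel([.715,.021,.0755],tgt(0,24,0))
E
```

```text
time: 24.38
position: [0.7135, 0.0227, 0.0976]
ee_rot: [0.005, 1.999, 0.001]
force: [-0.7, 0.1, -2.7]
finger_gap: 0.0506
t 24.38 q [-0.027  0.598  1.859  3.09   0.458  1.61 ] p [0.714 0.023 0.098] F [-0.73  0.14 -2.72]
toolaxes [[-0.416, 0.004, -0.91], [0.004, 1.0, 0.003], [0.91, -0.002, -0.416]]
top
  jar 0.22 [312. 158.] [ 0.7527 -0.0347  0.0997] lo [ 0.7335 -0.0534  0.0009] hi [ 0.7974 -0.0134  0.1079]
scene
lid 199 [0.6949 0.0262 0.1447] mid5-95 [0.6934 0.0239 0.1382] top z 0.14833469135654345
  pad 0.67 [315. 254.] [ 0.7069  0.0359 -0.0003] lo [ 0.6586 -0.0129 -0.0053] hi [0.7311 0.057  0.0241]
turn deg [-0.1 -0.6 -0.2] shift tool m [ 0.0188 -0.0017  0.0118]
```

```bash
python3 -m handwheel '[[[0,0,0],[0.006,-0.001,0.0035],0],[[0,0,0],[0.006,0,0.0035],0],[[0,0,0],[0.005,0,0.003],0],[[0,0,0],[0,0,0],0]]' 20; python3 log.py
```

```text
time: 25.18
position: [0.7136, 0.0216, 0.0759]
ee_rot: [0.006, 2.001, 0.001]
force: [-0.2, -0.8, -1.8]
finger_gap: 0.0509
t 25.18 q [-0.029  0.643  1.855  3.09   0.497  1.608] p [0.714 0.022 0.076] F [-0.18 -0.75 -1.84]
toolaxes [[-0.417, 0.004, -0.909], [0.004, 1.0, 0.003], [0.909, -0.002, -0.417]]
```

```bash
python3 -m handwheel '[[[0,0,0],[0.0015,0,0.0007],0],[[0,0,0],[0,0,0],0]]'; python3 log.py; python3 jar.py
```

```text
time: 25.42
position: [0.7145, 0.0215, 0.0758]
ee_rot: [0.006, 1.998, 0.001]
force: [0.4, -0.2, -3.6]
finger_gap: 0.0506
t 25.43 q [-0.03   0.646  1.853  3.09   0.502  1.608] p [0.714 0.022 0.076] F [ 0.38 -0.2  -3.63]
toolaxes [[-0.414, 0.004, -0.91], [0.004, 1.0, 0.003], [0.91, -0.002, -0.414]]
top
scene
lid 202 [0.6967 0.0243 0.123 ] mid5-95 [0.6948 0.0198 0.1166] top z 0.12652994723096206
  jar 0.58 [320. 239.] [0.7093 0.0335 0.096 ] lo [0.6787 0.0078 0.0061] hi [0.7209 0.0483 0.1274]
  jar 0.54 [408. 247.] [0.5091 0.262  0.0907] lo [0.4325 0.2346 0.0015] hi [0.5204 0.2807 0.127 ]
  pad 0.75 [323. 256.] [ 0.7026  0.0368 -0.0002] lo [ 0.6573 -0.0126 -0.0048] hi [0.729  0.0567 0.0053]
  pad 0.74 [410. 246.] [0.5102 0.2629 0.0891] lo [0.4803 0.2363 0.0066] hi [0.5205 0.281  0.127 ]
```

```bash
python3 -m handwheel '[[[0,0,0],[0,0,0],0.75],[[0,0,0],[0,0,0],0.75],[[0,0,0],[0,0,0],0.75],[[0,0,0],[0,0,0],0.75]]'; python3 log.py; python3 jar.py; python3 - <<'E'
from h import *
a=r.capture("scene")["img"][190:300,250:420,::-1]; w=r.capture("wrist")["img"][:,:,::-1]
cv2.imwrite("pics/g10.png",np.vstack([cv2.resize(a,(510,330)),cv2.resize(w,(510,320))[:270]]))
E
```

```text
time: 26.22
position: [0.7148, 0.0216, 0.0764]
ee_rot: [0.006, 1.996, 0.001]
force: [0.7, 0.3, 0.4]
finger_gap: 0.0642
t 26.23 q [-0.029  0.646  1.853  3.09   0.502  1.608] p [0.715 0.022 0.076] F [0.67 0.31 0.38]
toolaxes [[-0.413, 0.004, -0.911], [0.004, 1.0, 0.003], [0.911, -0.002, -0.413]]
top
scene
lid 192 [0.6956 0.0239 0.1222] mid5-95 [0.6949 0.0194 0.1175] top z 0.1269699844612635
  jar 0.92 [319. 240.] [0.7076 0.0329 0.0951] lo [0.6788 0.0059 0.0113] hi [0.7197 0.048  0.1275]
  pad 0.55 [382. 230.] [0.6576 0.2379 0.2839] lo [ 0.6391 -0.1632  0.2659] hi [0.6677 0.2633 0.3026]
  pad 0.5 [318. 258.] [ 0.7078  0.0391 -0.0001] lo [ 0.6574 -0.0119 -0.0057] hi [0.7304 0.0608 0.0061]
```

View pics/g10.png

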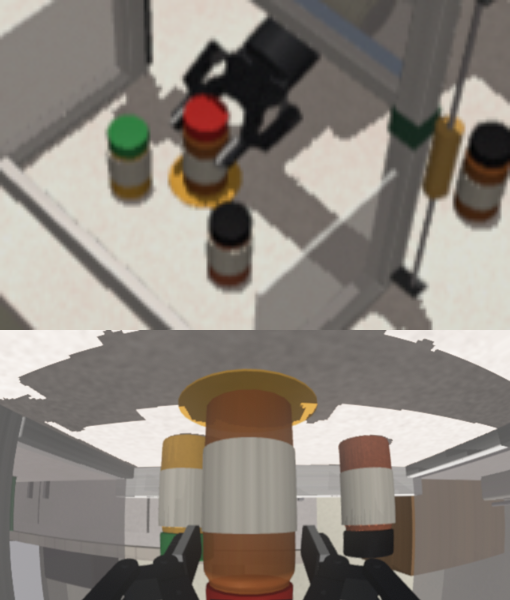

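Picture: the jar stands upright, wholly on the yellow pad, with yellow showing all round, and both fingers are clear. Open fully and back straight out.

```bash
python3 -m handwheel '[[[0,0,0],[0,0,0],1],[[0,0,0],[0,0,0],1],[[0,0,0],[0.008,0,-0.018],1],[[0,0,0],[0.01,0,-0.022],1],[[0,0,0],[0.01,0,-0.022],1]]'; python3 log.py; python3 -m handwheel '[[[0,0,0],[0.012,0,-0.027],1],[[0,0,0],[0.012,0,-0.027],1],[[0,0,0],[0.012,0,-0.027],1],[[0,0,0],[0.012,0,-0.027],1],[[0,0,0],[0.012,0,-0.027],1],[[0,0,0],[0,0,0],1]]'; python3 log.py; python3 jar.py; python3 lip.py; python3 - <<'E'
from h import *
c=r.capture("scene"); cv2.imwrite("pics/g11.png",cv2.resize(c["img"][80:350,180:500,::-1],(640,540)))
for n,(k,p0) in {}.items(): pass
for n in("scene","top"):
    c=r.capture(n)
    for l in "plain_jar stock_a carton can teabox".split():
        for o in r.cut_out(l,c)[:2]:
            P=pts(c,o["region"])
            if len(P)>10: print(n,l,round(o["score"],2),np.median(P,0).round(3))
E
```

```text
time: 27.25
position: [0.6459, 0.0218, 0.0768]
ee_rot: [0.006, 1.995, 0.001]
force: [-0.2, 0.0, 0.9]
finger_gap: 0.0852
t 27.25 q [-0.034  0.557  2.038  3.091  0.601  1.603] p [0.646 0.022 0.077] F [-0.25  0.05  0.89]
toolaxes [[-0.412, 0.004, -0.911], [0.004, 1.0, 0.003], [0.911, -0.002, -0.412]]
time: 28.0
position: [0.4927, 0.0224, 0.0784]
ee_rot: [0.006, 1.994, 0.001]
force: [-0.0, -0.3, -0.5]
finger_gap: 0.0852
t 28.0 q [-0.051  0.383  2.422  3.081  0.811  1.596] p [0.493 0.022 0.078] F [-0.01 -0.25 -0.51]
toolaxes [[-0.411, 0.004, -0.912], [0.004, 1.0, 0.003], [0.912, -0.002, -0.411]]
top
scene
lid 180 [0.6992 0.0244 0.1233] mid5-95 [0.6964 0.0239 0.1194] top z 0.12601015097835896
  jar 0.92 [319. 239.] [0.7056 0.0344 0.0896] lo [0.6746 0.0039 0.0037] hi [0.7196 0.0481 0.1263]
  pad 0.72 [314. 257.] [ 0.7104  0.0377 -0.0007] lo [ 0.6575 -0.0112 -0.0055] hi [0.73   0.0581 0.0046]
lip top [0.621  0.045  0.3025] underside ~ 0.288472035758387
top mark 6 [[0.6253131554836998, -0.16100704995845322, 0.30856848201928444], [0.6304418494462587, 0.04504596276792944, 0.3346858067538575], [0.6326560135264331, 0.22701210607859612, 0.39482027269549264]]
scene mark 146 [[0.6348556415250989, -0.16084931647089395, 0.27169988462251426], [0.6577042879914909, 0.24179448991147434, 0.2866022168401673], [0.667974184616099, 0.2636473362419669, 0.3027067096845831]]
scene plain_jar 0.9 [0.51  0.263 0.09 ]
scene stock_a 0.82 [0.767 0.135 0.075]
scene stock_a 0.59 [ 0.769 -0.019  0.074]
scene carton 0.93 [0.514 0.457 0.128]
scene can 0.84 [0.686 0.462 0.092]
scene teabox 0.64 [ 0.561 -0.552  0.074]
scene teabox 0.29 [0.657 0.242 0.284]
top plain_jar 0.85 [0.492 0.247 0.124]
top stock_a 0.67 [ 0.751 -0.032  0.099]
top stock_a 0.5 [0.748 0.122 0.099]
top carton 0.87 [0.49  0.432 0.169]
top can 0.82 [0.66  0.444 0.1  ]
top teabox 0.79 [ 0.547 -0.565  0.081]
```

View pics/g11.png

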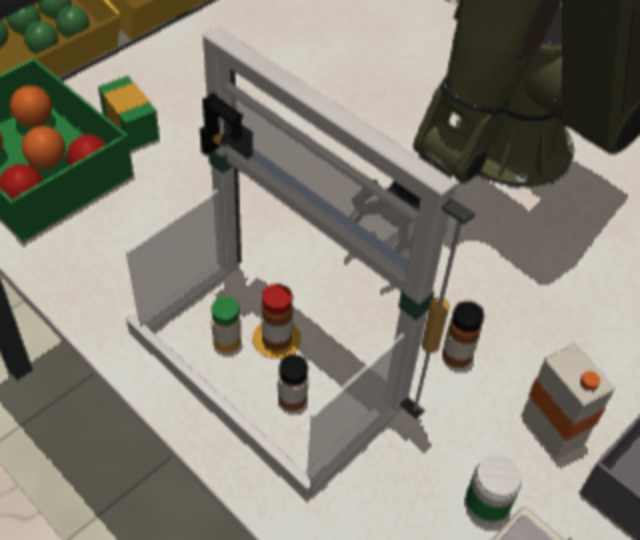

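The jar is upright on the pad at crop (277,318), the sash is up at the mark, the arm is clear and the goods are where they were. Handing in.

```bash
python3 -c "
from station import r
print(r.close_job())"
```

```text
the job is handed in; nothing more can be done
None
```

The sash is up and held by its catch, and the red-lidded jar stands upright on the yellow pad. I handed the job in at about 28 s; no verdict was reported.

- **Sash:** I pushed it up slowly with the shut fingers under the lip. The highest force I read was about 11 N, and it eased from 9.7 to about 5 N as the catch snapped in. I backed off 4 to 5 mm later, without forcing the buffer. The underside measured 0.288 m against the mark at about 0.286 m. It stayed there in every later check.
- **Jar:** My first grasp was about 10 mm off centre, and the jar leaned about 9° in the grip. I set it down, it righted itself, and I regripped it centred and carried it in. In the last picture it stands upright with yellow showing round it. I estimate its centre within about 5 mm of the pad's centre.
- **Other goods:** None had moved by more than a few mm, as measured by both fixed cameras.
- **Limits of the checks:** The top camera could not see the jar once it was under the guard. The final jar position therefore rests on the scene camera, the wrist view just after release, and the grip offset. The scene camera reads x about 3 to 5 mm too far inward for the lid compared with the top camera, well inside the 16 mm allowed.

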